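Refit the filter cassette and hold the dust box lid at 45 degrees

ROBOT

A 6-joint arm with a two-finger parallel gripper is mounted at the origin on a cart in front of the work surface, level with it; the furniture and walls round the work are solid. World frame = base frame: x ahead of the robot, y to its left, z up, the work surface at z = 0. Lengths are in m, angles in rad, forces in N, time in s.
With the tool pointing down it reaches from about 0.35 to 0.975 m from the base axis. Payload 4.9 kg.
Tool frame: the origin (TCP) lies midway between the tips of the shut fingers; the grasp point (between the pads) lies manip.tcp_to_grasp behind it (manip.tcp_to_grasp is the distance from the TCP to the grasp point, in m); z points along the fingers, y is the line along which they close (so a half turn about z gives the same grasp; the last joint's range is limited). The gripper opens to 85 mm and grips with 20 to 120 N. Pads are 22 mm wide; open, the fingers measure 114 mm over their backs; the gripper's body (76 mm by 85 mm) begins 54 mm behind the grasp point. The pads swing forward as they close: fully open they stand 13 mm farther back than shut.
Start: joints at [1.016, 0.053, 1.613, -0, 1.476, -0.119], TCP at [0.264, 0.567, 0.231] pointing down, gripper open.
Joint ranges: [-3.01, 3.01], [-1.01, 2.22], [0.06, 2.58], [-1.02, 4.17], [0.09, 2.62], [-3.14, 3.14]. Speed limits (rad/s): [2.57, 2.57, 3.14, 3.14, 3.14, 3.14].

INTERFACE

Orientations are given as a unit quaternion [w, x, y, z].
In Python, from plant import manip, grab_frame, calibration, job_done gives the robot as it stands.
- The arm moves only by the tool send_rows, never from a script. Its argument "rows" is a list of rows, each an object of numbers: "x", "y", "z": the shift along the tool's x, y, z normalised to -1 to 1, where 1 is 15 cm; "wx", "wy", "wz": the turn, a rotation vector about the tool's x, y, z normalised to -1 to 1, where 1 is pi/4 rad; "hand": the opening, from -1 (shut) to 1 (fully open). In form: [{"x": .., "y": .., "z": .., "wx": .., "wy": .., "wz": .., "hand": ..}, ...]. A call has exactly 10 rows; each row shifts and turns the commanded pose from where the row before left it, along the tool's axes as they then stand; what a row does not reach is not made up. A row lasts 1/12 s, in which the tool goes at most 41.7 mm and 7.16 degrees, less where a joint would pass 70% of its speed; a pose out of reach is approached as far as the arm can. A call with a number of a shift or a turn outside -1 to 1 is refused whole. A call with a gripper value outside its range is refused whole. The fingers move at their own pace and stop on an object; the grip force is fixed at half the most. Time passes only in rows, so rows that do not move let the fingers close, or fill a call up. It gives the time, the measured TCP pose, the force, the opening and the grip force at its end, in the units of the state.
- manip.state(): the state, without advancing time (a new reading comes with each control period).
- grab_frame(name): name is "side" or "top" or "wrist"; returns the picture (400x640x3 uint8, blue, green, red); there is no depth.
- calibration(name): a dict with "camera_matrix" (3x3 intrinsics, pixels), "k1" (the pictures are not rectified: a ray, as slopes to the right and down, at radius r is drawn at 1 + k1 r^2 times it, then the intrinsics apply), "R" (3x3) and "t" (3): a world point X has camera coordinates R X + t. Camera axes: x right, y down, z forward; pixel columns grow to the right and rows downward; lengths in m; the calibration is good to about 2 mm. A picture is of the moment at which its call begins: read the wrist's pose just before it. calibration takes no time and is no camera call; for the wrist camera it gives the pose at the moment of the call.
- job_done(): hands the job in; it is judged then, once.
The state is a dict: "time": time; "joint_pos": joint angles; "joint_vel": joint speeds; "joint_efforts": joint torques, N m; "tool_pos": TCP position; "tool_rot": TCP orientation; "contact_force": force on the tool from outside, world axes, zero at the start; "ft_torque": the same for the moment, N m; "gripper_width": opening from 0.0 (shut) to 1.0 (fully open); "grasp_force": force on a finger pad.
Only numpy, scipy, OpenCV 4.12 (cv2) and the standard library are available. Lean on these libraries where they do the work, as an engineer would, in place of code of your own. Each camera call takes 0.05 s, during which the arm holds its last target. There are 200 camera calls.

TASK

The dust box on the desk is missing its filter: take the blue filter cassette out of its wooden stand, slide it into the slot in the deck behind the lid until it is fully home, and let go of it while the lid is still shut. Then lift the clear lid by its yellow bar to 45 degrees, where its edge lines up with the red tick on the wire quadrant, and hold it there, still, with the gripper so that I can take the tin of nuts out with both hands: the lid falls shut by itself, so finish while holding it, within about 5 degrees. Leave the other things on the desk where they are.

Things in the scene. Friction and masses are not known exactly. Their poses are not given: they have to be found in the camera images.
- dust_box: grey fixed box, 160 (x -80 to 80) x 120 x 80 mm; origin: centre of underside, x to its back, y left, z up. Front part (x -80 to 30): open bay with a fixed tin of nuts under the clear lid. Back part: solid deck, top z = 80, with the filter slot. Along its left side (y = 63) a wire quadrant stands up to 88 mm above the deck, up to 108 mm from the hinge line, with a red tick at 45 degrees.
- slot_mouth (a point): centre of the slot's mouth, on the deck's top (80 mm above the desk), 25 mm behind the hinge line, 55 mm behind the box's origin. The slot is 62.5 mm long along the box's y, 10.5 mm wide along its x, 60 mm deep and straight down, with a 3 mm chamfer round the mouth.
- slot_floor (a point): centre of the slot's floor, 20 mm above the desk, right below slot_mouth. Axes as the box's.
- lid (a joint): hinge angle of the lid, rad: 0 shut (level), grows as the front edge rises, stop at 1.45. It turns freely and falls shut from any angle. 45 degrees = 0.785.
- lid_hinge (a point): middle of the lid's hinge line, at the lid's back edge (30 mm behind the box's origin, 80 mm above the desk); the line runs along the box's y. Fixed to the box.
- lid_bar (a point): middle of the lid's yellow lifting bar: round, 12 mm thick, 104 mm long along the box's y; struts join it to the lid 46 mm either side of the middle. Lid shut: 135 mm in front of the hinge line, 30 mm above it, 25 mm in front of the box's front, 110 mm above the desk. Turns with the lid about lid_hinge, radius 138 mm. Lid: about 0.25 kg, 111 x 118 x 7 mm, black frame.
- cassette: blue flat filter cassette with white pleats, 90 g, upright. Origin: centre of its lower edge; x width, y thickness, z up. Panel 60 (x) by 8 (y), 62 mm tall; above it a shoulder rail 68 x 14, z = 62 to 67; then the grip tab 44 (x) by 8 (y) up to z = 109. Goes in with its x along the box's y, either way round. Fully home its lower edge is on the slot's floor, the rail 2 mm above the deck.
- stand: light wooden stand, 84 x 40 x 35 mm, fixed to the desk right of the box, origin at the centre of its underside; the cassette stands in its groove (63 x 11 mm, 27 mm deep, along the stand's x), lower edge 8 mm above the desk.
- tape_ring: bystander: ring of masking tape lying flat, 100 x 98 x 25 mm; origin under its centre
- red_tin: bystander: small open red tin of nuts, 56 x 56 x 40 mm; origin under its centre
- measure: bystander: yellow tape measure, 34 x 70 x 64 mm; origin under its centre

How it is judged:
On the way, in this order (a step that is already met when the one before it is completed fails the run):
1. the cassette stands fully home in the slot, let go, with the lid still shut (z of cassette in the frame of slot_floor below 0.004 m and horizontal distance between cassette and slot_floor below 0.005 m and angle between cassette's own z axis and vertical below 0.08 rad and angle between the x axis of cassette and the y axis of dust_box, either way round below 0.1 rad and contact force between the fingers and cassette below 0.1 N and value of joint lid below 0.1 rad), for 0.2 s.
2. the fingers hold the lid at 45 degrees (value of joint lid between 0.68 and 0.89 rad and contact force between the fingers and lid above 0.5 N and contact force between lid and cassette below 0.1 N), for 0.3 s.
At the end, for the whole second after the job is handed in: Fingers hold the lid still (under 0.1 rad/s, over 0.5 N) at 45 +- 6 degrees, not resting on the cassette; cassette let go, home in the slot (within 4 mm of the floor, 5 mm of its centre, 4.5 degrees of upright and 5.7 of square); bystanders within 30 mm of their places (all of step 2 and z of cassette in the frame of slot_floor below 0.004 m and horizontal distance between cassette and slot_floor below 0.005 m and angle between cassette's own z axis and vertical below 0.08 rad and angle between the x axis of cassette and the y axis of dust_box, either way round below 0.1 rad and velocity of joint lid between -0.1 and 0.1 rad/s and contact force between the fingers and cassette below 0.1 N and distance of each of tape_ring, red_tin, measure from where it was at the start of the episode below 0.03 m); the arm keeps its last pose, push and grip.
It fails at once if a bystander is pushed more than 30 mm (distance of any of tape_ring, red_tin, measure from where it was at the start of the episode above 0.03 m).
It also fails if it takes over 48 s, if anything falls off the work surface, if the arm or the gripper's body presses on something with over 40 N, if the wrist force passes 120 N, or if a joint passes its speed limit or range.

## Working session

There is one attempt and no reset: what is moved stays moved. The work goes in short steps, Python scripts to look and compute and a tool call to move; the robot and the scene stay as the last step left them, time stands still between calls to the robot, and variables do not carry over. Pictures are saved under pics/ and viewed, at most 10 in all, crops included, and the job is handed in when it is done.

Besides the shell and the picture viewer there is one more tool, called after "Request:" as name(argument=value, ...), one argument or row to a line, values as JSON. send_rows: Moves the arm, as the interface text tells. Scaled input: -1 to 1 covers 15 cm each way for a shift and pi/4 rad each way for a turn. Its arguments: {"type":"object","properties":{"rows":{"type":"array","items":{"type":"object","properties":{"x":{"type":"number","minimum":-1,"maximum":1},"y":{"type":"number","minimum":-1,"maximum":1},"z":{"type":"number","minimum":-1,"maximum":1},"wx":{"type":"number","minimum":-1,"maximum":1},"wy":{"type":"number","minimum":-1,"maximum":1},"wz":{"type":"number","minimum":-1,"maximum":1},"hand":{"type":"number"}}}}},"required":["rows"]}

```bash
ls; mkdir -p pics
python3 - <<'E'
from plant import manip, grab_frame, calibration
import cv2,numpy as np
print(manip.tcp_to_grasp, manip.state())
for n in ("side","top"):
    im=grab_frame(n); cv2.imwrite(f"pics/{n}0.png",im); c=calibration(n); print(n,c)
E
```

```text
pics
0.0187 {'time': 0.0, 'joint_pos': array([ 1.01599406e+00,  5.33450407e-02,  1.61432460e+00,  1.38283710e-05,
        1.47597335e+00, -1.19010847e-01]), 'joint_vel': array([-0.00031888, -0.00062831, -0.00026967,  0.00085581,  0.00066984,
       -0.00019007]), 'joint_efforts': array([ 5.06423839e-04, -3.93667638e+01, -3.70183110e+01, -1.06988006e-05,
        6.79108649e-03,  5.22571554e-06]), 'tool_pos': array([0.26349893, 0.56604626, 0.23005206]), 'tool_rot': array([-3.45384685e-04,  2.16176103e-01,  9.76353850e-01, -9.65260451e-04]), 'contact_force': array([0.88218639, 0.75111781, 0.47854576]), 'ft_torque': array([ 0.04519845, -0.01585432, -0.00973813]), 'grasp_force': 0.0, 'gripper_width': 1.0001212854832011}
side {'camera_matrix': array([[375.27832466,   0.        , 315.4573052 ],
       [  0.        , 375.27832466, 205.50002031],
       [  0.        ,   0.        ,   1.        ]]), 'k1': -0.07150620817166357, 'R': array([[ 0.88817001, -0.45929705,  0.01415112],
       [-0.22613279, -0.46368041, -0.85665888],
       [ 0.4000225 ,  0.75765869, -0.51568916]]), 't': array([-0.37901353,  0.34961039,  0.57324633])}
top {'camera_matrix': array([[409.04082499,   0.        , 316.1125755 ],
       [  0.        , 409.04082499, 195.22060294],
       [  0.        ,   0.        ,   1.        ]]), 'k1': -0.030007748796201616, 'R': array([[-0.06986003, -0.99755603, -0.00124277],
       [-0.97766408,  0.06871442, -0.19862344],
       [ 0.1982234 , -0.01266083, -0.98007509]]), 't': array([0.28910212, 0.56830453, 0.88971041])}
```

View pics/side0.png

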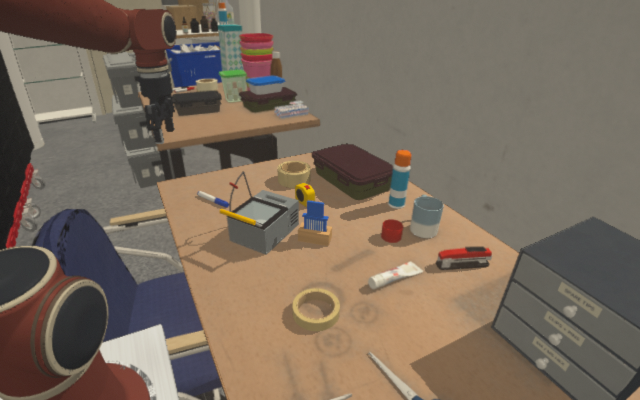

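View pics/top0.png

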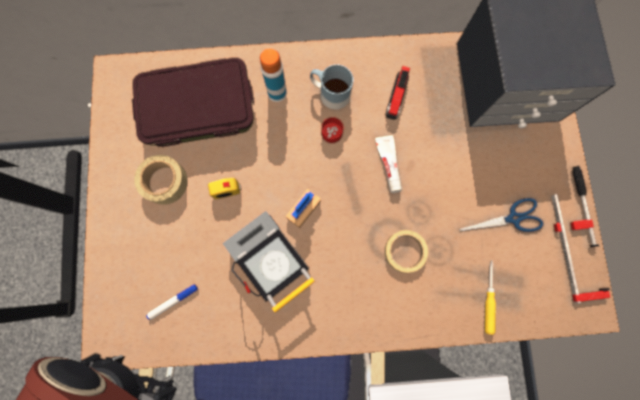

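The side picture shows the box at about (265,220), with the cassette in its stand at (317,222). The top picture shows the box at (268,262), the slot at (251,234), the yellow bar at (293,293) and the cassette at (303,207). Next I'll enlarge both regions.

Run:
```python
import cv2
a=cv2.imread("pics/top0.png")[180:320,210:340]; cv2.imwrite("pics/topc.png",cv2.resize(a,None,fx=4.2,fy=4.2,interpolation=cv2.INTER_CUBIC)) 
a=cv2.imread("pics/side0.png")[160:265,205:345]; cv2.imwrite("pics/sidec.png",cv2.resize(a,None,fx=5.5,fy=5.5,interpolation=cv2.INTER_CUBIC))
```

```text
(no output)
```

View pics/topc.png

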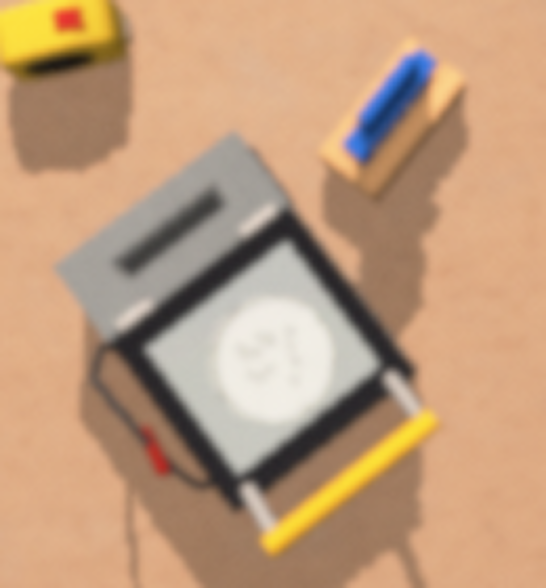

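View pics/sidec.png

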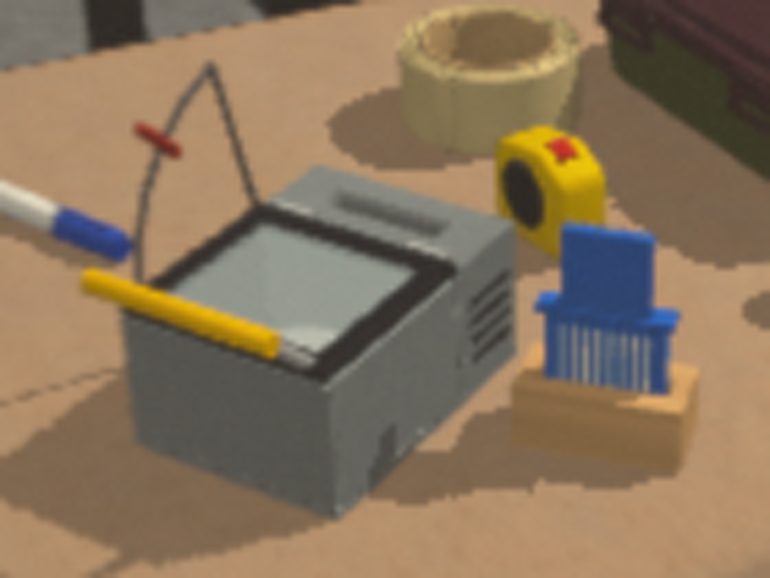

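Pixel readings from the crops:
- **Top crop:** deck back corners (235,133) and (57,267), slot centre (170,232), bar ends (434,418) and (268,548), stand top corners (411,38), (466,80), (376,198), (322,153).
- **Side crop:** box corners at the desk (338,515), (137,437) and (515,352), deck corners (318,167) and (515,230), tab top (563,227) to (655,237).

Next I'll fit the poses.

```bash
cat > h.py <<'E'
import numpy as np, cv2
from scipy.optimize import least_squares
from scipy.spatial.transform import Rotation as Rn
from plant import manip, grab_frame, calibration
def proj(c,X):
    p=np.atleast_2d(X)@np.array(c['R']).T+np.array(c['t']); s=p[:,:2]/p[:,2:]
    s=s*(1+c['k1']*(s**2).sum(1,keepdims=True)); K=np.array(c['camera_matrix'])
    return s*K[[0,1],[0,1]]+K[:2,2]
def place(q,P):  # q=x,y,yaw ; P mm
    P=np.array(P)/1000.; c,s=np.cos(q[2]),np.sin(q[2])
    return np.c_[q[0]+c*P[:,0]-s*P[:,1], q[1]+s*P[:,0]+c*P[:,1], P[:,2]]
def fit(obs,q0):
    # obs: list of (cam, pts mm, pixels)
    f=lambda q: np.concatenate([(proj(c,place(q,P))-np.array(u)).ravel() for c,P,u in obs])
    r=least_squares(f,q0,loss='soft_l1'); return r.x,f(r.x).reshape(-1,2).round(1)
def pose():
    s=manip.state(); q=s['tool_rot']; return s,s['tool_pos'],Rn.from_quat([q[1],q[2],q[3],q[0]])
E
python3 - <<'E'
from h import *
T,S=calibration('top'),calibration('side')
t=lambda *p:(np.array(p)+.5)/4.2-.5+[210,180]
s=lambda *p:(np.array(p)+.5)/5.5-.5+[205,160]
box=[(T,[(80,-60,80),(80,60,80),(55,0,80),(-105,-52,110),(-105,52,110)],t((235,133),(57,267),(170,232),(434,418),(268,548))),
 (S,[(-80,-60,0),(-80,60,0),(80,-60,0),(80,60,80),(80,-60,80),(-105,52,110),(-105,-52,110),(55,0,80)],s((338,515),(137,437),(515,352),(318,167),(515,230),(85,280),(277,346),(392,213)))]
bx=t((170,232))[0]; 
q,r=fit(box,[.62,.2,.63]); print(q,r.tolist())
st=[(T,[(42,20,35),(42,-20,35),(-42,-20,35),(-42,20,35)],t((411,38),(466,80),(376,198),(322,153))),
 (S,[(-42,-20,0),(42,-20,0),(42,-20,35)],s((513,440),(680,470),(697,375)))]
q2,r2=fit(st,[.7,.1,-.64]); print(q2,r2.tolist())
ca=[(S,[(-22,-4,117),(22,-4,117),(-34,-7,75),(34,-7,75),(34,-7,70),(-34,-7,70)],s((563,227),(655,237),(536,298),(680,313),(677,328),(538,311)))]
q3,r3=fit(ca,q2); print(q3,r3.tolist())
print(pose()[1:],pose()[2].as_matrix())
E
```

```text
[0.45881022 0.36961208 0.58952589] [[0.0, -2.1], [-1.2, -1.3], [0.4, -0.6], [0.1, -1.4], [-0.1, -1.1], [-0.7, 1.7], [-0.8, 1.7], [-0.3, 0.9], [-0.4, -0.2], [-0.6, -1.1], [-0.2, 0.5], [-1.2, 0.3], [-1.5, 0.5]]
[ 0.56658761  0.28039437 -0.69762686] [[-0.5, -1.1], [0.0, -1.4], [0.4, -0.9], [-0.5, -0.2], [-1.1, 1.9], [-0.6, 1.0], [-3.3, 7.4]]
[ 0.57323178  0.28550915 -0.66546865] [[-0.0, -0.5], [0.3, -0.4], [0.1, 0.6], [-0.3, 0.8], [0.2, -0.3], [-0.2, -0.1]]
(array([0.263532  , 0.56609158, 0.23016313]), Rotation.from_matrix(array([[-9.06546982e-01,  4.22103770e-01, -9.88553107e-04],
                            [ 4.22104875e-01,  9.06545549e-01, -1.62551043e-03],
                            [ 2.10034339e-04, -1.89087466e-03, -9.99998190e-01]]))) [[-9.06546982e-01  4.22103770e-01 -9.88553107e-04]
 [ 4.22104875e-01  9.06545549e-01 -1.62551043e-03]
 [ 2.10034339e-04 -1.89087466e-03 -9.99998190e-01]]
```

Request:
send_rows(
  rows=[
    {"wz": 0.156, "hand": 1},
    {"wz": 0.156, "hand": 1},
    {"x": -0.27, "z": -0.02, "hand": 1},
    {"x": -0.27, "z": -0.02, "hand": 1},
    {"x": -0.27, "z": -0.02, "hand": 1},
    {"x": -0.27, "z": -0.02, "hand": 1},
    {"x": -0.27, "z": -0.02, "hand": 1},
    {"x": -0.27, "z": -0.02, "hand": 1},
    {"x": -0.27, "z": -0.02, "hand": 1},
    {"x": -0.27, "hand": 1},
  ],
)

```text
invalid input at $.rows[0]: expected keys x, y, z, wx, wy, wz, hand
```

Run:
```python
from h import *
s,p,R=pose(); c=calibration('wrist'); im=grab_frame('wrist'); cv2.imwrite('pics/w1.png',im)
import pickle; pickle.dump(c,open('w1.pkl','wb'))
print(p,R.as_matrix().round(3).tolist(),s['time'],s['joint_pos'].round(2))
Rt=R.as_matrix(); print('cam in tool', Rt.T@(-c['R'].T@c['t']-p), Rt.T@c['R'].T)
```

```text
[0.263532   0.56609158 0.23016313] [[-0.907, 0.422, -0.001], [0.422, 0.907, -0.002], [0.0, -0.002, -1.0]] 0.1 [ 1.02  0.05  1.61 -0.    1.48 -0.12]
cam in tool [ 0.07606203 -0.00074042 -0.14233868] [[-2.56930035e-04 -9.56018323e-01 -2.93306835e-01]
 [ 9.99999888e-01 -1.29307163e-04 -4.54506928e-04]
 [ 3.96590277e-04 -2.93306919e-01  9.56018250e-01]]
```

View pics/w1.png

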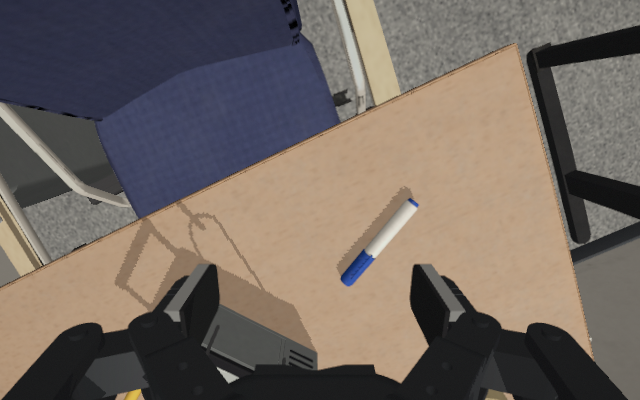

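The wrist view shows the pen at (380,240) and the box at the lower left, with the fingers at (190,300) and (440,300). Every row needs all its keys, so I'll resend the move.

Request:
send_rows(
  rows=[
    {"x": 0, "y": 0, "z": 0, "wx": 0, "wy": 0, "wz": 0.156, "hand": 1},
    {"x": 0, "y": 0, "z": 0, "wx": 0, "wy": 0, "wz": 0.156, "hand": 1},
    {"x": -0.27, "y": -0.015, "z": -0.02, "wx": 0, "wy": 0, "wz": 0, "hand": 1},
    {"x": -0.27, "y": -0.015, "z": -0.02, "wx": 0, "wy": 0, "wz": 0, "hand": 1},
    {"x": -0.27, "y": -0.015, "z": -0.02, "wx": 0, "wy": 0, "wz": 0, "hand": 1},
    {"x": -0.27, "y": -0.015, "z": 0, "wx": 0, "wy": 0, "wz": 0, "hand": 1},
    {"x": -0.27, "y": -0.015, "z": 0, "wx": 0, "wy": 0, "wz": 0, "hand": 1},
    {"x": -0.27, "y": -0.015, "z": 0, "wx": 0, "wy": 0, "wz": 0, "hand": 1},
    {"x": -0.27, "y": -0.015, "z": 0, "wx": 0, "wy": 0, "wz": 0, "hand": 1},
    {"x": -0.27, "y": -0.015, "z": 0, "wx": 0, "wy": 0, "wz": 0, "hand": 1},
  ],
)

```text
time: 0.98
tool_pos: [0.5053, 0.347, 0.24]
tool_rot: [-0.0, 0.334, 0.943, -0.0]
contact_force: [0.2, 0.1, 0.2]
gripper_width: 1.0
grasp_force: 0.0
```

Request:
send_rows(
  rows=[
    {"x": -0.27, "y": -0.015, "z": 0, "wx": 0, "wy": 0, "wz": 0, "hand": 1},
    {"x": -0.2, "y": -0.015, "z": 0, "wx": 0, "wy": 0, "wz": 0, "hand": 1},
    {"x": -0.12, "y": 0, "z": 0, "wx": 0, "wy": 0, "wz": 0, "hand": 1},
    {"x": 0, "y": 0, "z": 0, "wx": 0, "wy": 0, "wz": 0, "hand": 1},
    {"x": 0, "y": 0, "z": 0, "wx": 0, "wy": 0, "wz": 0, "hand": 1},
    {"x": 0, "y": 0, "z": 0, "wx": 0, "wy": 0, "wz": 0, "hand": 1},
    {"x": 0, "y": 0, "z": 0, "wx": 0, "wy": 0, "wz": 0, "hand": 1},
    {"x": 0, "y": 0, "z": 0, "wx": 0, "wy": 0, "wz": 0, "hand": 1},
    {"x": 0, "y": 0, "z": 0, "wx": 0, "wy": 0, "wz": 0, "hand": 1},
    {"x": 0, "y": 0, "z": 0, "wx": 0, "wy": 0, "wz": 0, "hand": 1},
  ],
)

```text
time: 1.82
tool_pos: [0.5696, 0.2902, 0.2404]
tool_rot: [0.0, 0.333, 0.943, 0.0]
contact_force: [0.5, -0.4, 1.1]
gripper_width: 1.001
grasp_force: 0.0
```

Run:
```python
from h import *
s,p,R=pose(); c=calibration('wrist'); im=grab_frame('wrist'); cv2.imwrite('pics/w2.png',im)
import pickle; pickle.dump(c,open('w2.pkl','wb'))
print(p,R.as_matrix().round(3).tolist(),s['time'],s['joint_pos'].round(2),s['contact_force'])
```

```text
[0.56964678 0.29015032 0.24042632] [[-0.778, 0.629, 0.0], [0.629, 0.778, 0.0], [-0.0, 0.0, -1.0]] 1.8167 [ 0.35  0.08  1.57  0.    1.49 -0.54] [ 0.49706899 -0.36541497  1.09219367]
```

View pics/w2.png

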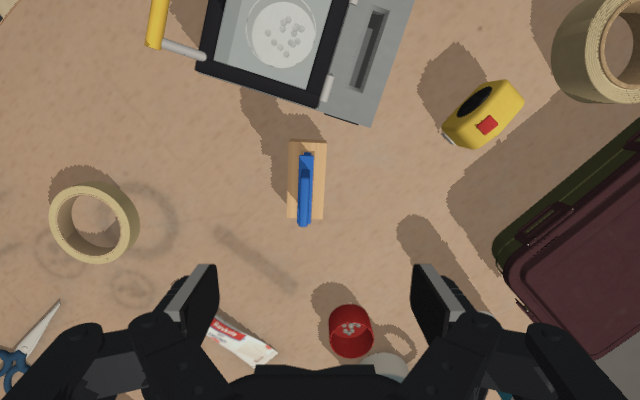

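The wrist view shows the slot at about (370,50) and the cassette tab at (305,190) in its stand, with the deck's right back corner at (371,126). I'll enlarge it.

Run:
```python
import cv2,numpy as np
im=cv2.imread('pics/w2.png')
f=lambda a:cv2.resize(a,None,fx=5,fy=5,interpolation=cv2.INTER_CUBIC)
cv2.imwrite('pics/w2c.png',np.hstack([f(im[0:115+5,330:410]),f(im[130:250,272:340])]))
```

```text
(no output)
```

View pics/w2c.png

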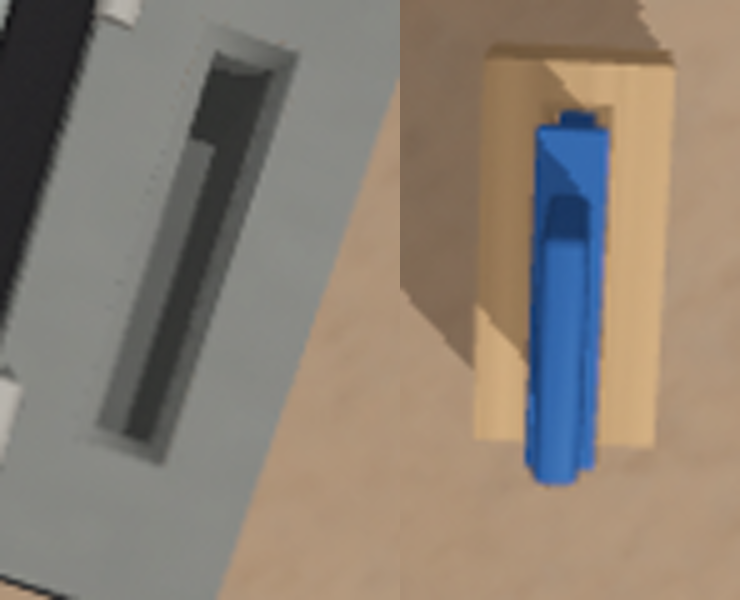

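Readings from the crop:
- **Slot mouth (outer chamfer):** corners at about (205,27), (300,55), (163,467), (86,440).
- **Tab top:** corners (545,238), (588,238), (578,484), (534,484).
- **Rail:** (538,128), (608,128), (596,469), (527,468).
- **Stand top:** (487,60), (673,68), (655,447), (473,440).

Run:
```python
from h import *
import pickle
W=pickle.load(open('w2.pkl','rb'))
a=lambda *p:(np.array(p)+.5)/5-.5+[330,0]
b=lambda *p:(np.array(p)-[400,0]+.5)/5-.5+[272,130]
sl=[(W,[(46.75,34.25,80),(63.25,34.25,80),(63.25,-34.25,80),(46.75,-34.25,80)],a((205,27),(300,55),(163,467),(86,440))),(W,[(80,-60,80)],[(371,126)])]
q,r=fit(sl,[.46,.37,.59]); print('box',q,r.tolist()); print('slot',place(q,[(55,0,80),(-105,0,110)]))
tb=[(W,[(-22,-4,117),(-22,4,117),(22,4,117),(22,-4,117)],b((545,238),(588,238),(578,484),(534,484)))]
rl=[(W,[(-34,-7,75),(-34,7,75),(34,7,75),(34,-7,75)],b((538,128),(608,128),(596,469),(527,468)))]
sd=[(W,[(-42,-20,35),(-42,20,35),(42,20,35),(42,-20,35)],b((487,60),(673,68),(655,447),(473,440)))]
for o in (tb,rl,sd,tb+rl): q,r=fit(o,[.573,.285,-.67]); print(q,r.tolist())
```

```text
box [0.45721459 0.36877453 0.60013023] [[0.1, -1.3], [0.1, -0.3], [0.6, 0.4], [-1.9, 0.0], [0.2, 1.9]]
slot [[0.50260401 0.39983578 0.08      ]
 [0.37056207 0.30947579 0.11      ]]
[ 0.56524276  0.28101854 -0.7289621 ] [[-0.6, -0.7], [0.6, -0.3], [0.3, 0.8], [-0.3, 0.4]]
[ 0.56534153  0.28075554 -0.71938757] [[-0.6, -0.6], [0.5, 0.0], [0.2, 0.4], [-0.1, 0.1]]
[ 0.56572684  0.28034863 -0.72683942] [[-0.6, -0.2], [0.5, -0.0], [-0.2, 0.3], [0.3, 0.1]]
[ 0.56529192  0.28089068 -0.72260973] [[-0.8, -0.6], [0.3, -0.2], [0.3, 0.9], [-0.2, 0.5], [-0.4, -0.7], [0.7, -0.1], [0.2, 0.3], [-0.2, -0.0]]
```

Request:
send_rows(
  rows=[
    {"x": 0, "y": 0, "z": 0, "wx": 0, "wy": 0, "wz": 0.059, "hand": 1},
    {"x": -0.021, "y": -0.066, "z": 0, "wx": 0, "wy": 0, "wz": 0, "hand": 1},
    {"x": 0, "y": 0, "z": 0.2, "wx": 0, "wy": 0, "wz": 0, "hand": 1},
    {"x": 0, "y": 0, "z": 0.25, "wx": 0, "wy": 0, "wz": 0, "hand": 1},
    {"x": 0, "y": 0, "z": 0.25, "wx": 0, "wy": 0, "wz": 0, "hand": 1},
    {"x": 0, "y": 0, "z": 0.2, "wx": 0, "wy": 0, "wz": 0, "hand": 1},
    {"x": 0, "y": 0, "z": 0.15, "wx": 0, "wy": 0, "wz": 0, "hand": 1},
    {"x": 0, "y": 0, "z": 0, "wx": 0, "wy": 0, "wz": 0, "hand": 1},
    {"x": 0, "y": 0, "z": 0, "wx": 0, "wy": 0, "wz": 0, "hand": -1},
    {"x": 0, "y": 0, "z": 0, "wx": 0, "wy": 0, "wz": 0, "hand": -1},
  ],
)

```text
time: 2.7
tool_pos: [0.5671, 0.2801, 0.0849]
tool_rot: [0.001, 0.356, 0.935, 0.001]
contact_force: [-0.1, -0.2, 0.2]
gripper_width: 0.747
grasp_force: 0.0
```

Request:
send_rows(
  rows=[
    {"x": 0, "y": 0, "z": 0, "wx": 0, "wy": 0, "wz": 0, "hand": -1},
    {"x": 0, "y": 0, "z": 0, "wx": 0, "wy": 0, "wz": 0, "hand": -1},
    {"x": 0, "y": 0, "z": 0, "wx": 0, "wy": 0, "wz": 0, "hand": -1},
    {"x": 0, "y": 0, "z": 0, "wx": 0, "wy": 0, "wz": 0, "hand": -1},
    {"x": 0, "y": 0, "z": 0, "wx": 0, "wy": 0, "wz": 0, "hand": -1},
    {"x": 0, "y": 0, "z": 0, "wx": 0, "wy": 0, "wz": 0, "hand": -1},
    {"x": 0, "y": 0, "z": 0, "wx": 0, "wy": 0, "wz": 0, "hand": -1},
    {"x": 0, "y": 0, "z": 0, "wx": 0, "wy": 0, "wz": 0, "hand": -1},
    {"x": 0, "y": 0, "z": 0, "wx": 0, "wy": 0, "wz": 0, "hand": -1},
    {"x": 0, "y": 0, "z": 0, "wx": 0, "wy": 0, "wz": 0, "hand": -1},
  ],
)

```text
time: 3.53
tool_pos: [0.5667, 0.2803, 0.084]
tool_rot: [0.001, 0.356, 0.935, 0.001]
contact_force: [0.4, 0.3, 6.1]
gripper_width: 0.085
grasp_force: 59.3
```

Request:
send_rows(
  rows=[
    {"x": 0, "y": 0, "z": -0.13, "wx": 0, "wy": 0, "wz": 0, "hand": -1},
    {"x": 0, "y": 0, "z": -0.26, "wx": 0, "wy": 0, "wz": 0, "hand": -1},
    {"x": 0, "y": 0, "z": -0.27, "wx": 0, "wy": 0, "wz": 0, "hand": -1},
    {"x": 0, "y": 0, "z": 0, "wx": 0, "wy": 0, "wz": 0.105, "hand": -1},
    {"x": 0, "y": 0, "z": 0, "wx": 0, "wy": 0, "wz": 0.105, "hand": -1},
    {"x": 0, "y": 0, "z": 0, "wx": 0, "wy": 0, "wz": 0.098, "hand": -1},
    {"x": 0.2, "y": 0.02, "z": 0, "wx": 0, "wy": 0, "wz": 0, "hand": -1},
    {"x": 0.26, "y": 0.03, "z": 0, "wx": 0, "wy": 0, "wz": 0, "hand": -1},
    {"x": 0.26, "y": 0.03, "z": 0, "wx": 0, "wy": 0, "wz": 0, "hand": -1},
    {"x": 0.17, "y": 0.018, "z": 0, "wx": 0, "wy": 0, "wz": 0, "hand": -1},
  ],
)

```text
time: 4.37
tool_pos: [0.5002, 0.4002, 0.1804]
tool_rot: [-0.001, 0.465, 0.885, -0.001]
contact_force: [0.3, 0.5, -0.3]
gripper_width: 0.085
grasp_force: 60.3
```

Request:
send_rows(
  rows=[
    {"x": 0, "y": 0, "z": 0, "wx": 0, "wy": 0, "wz": 0, "hand": -1},
    {"x": 0, "y": 0, "z": 0, "wx": 0, "wy": 0, "wz": 0, "hand": -1},
    {"x": 0, "y": 0, "z": 0, "wx": 0, "wy": 0, "wz": 0, "hand": -1},
    {"x": 0, "y": 0, "z": 0, "wx": 0, "wy": 0, "wz": 0, "hand": -1},
    {"x": 0, "y": 0, "z": 0, "wx": 0, "wy": 0, "wz": 0, "hand": -1},
    {"x": 0, "y": 0, "z": 0, "wx": 0, "wy": 0, "wz": 0, "hand": -1},
    {"x": 0, "y": 0, "z": 0, "wx": 0, "wy": 0, "wz": 0, "hand": -1},
    {"x": 0, "y": 0, "z": 0, "wx": 0, "wy": 0, "wz": 0, "hand": -1},
    {"x": 0, "y": 0, "z": 0, "wx": 0, "wy": 0, "wz": 0, "hand": -1},
    {"x": 0, "y": 0, "z": 0, "wx": 0, "wy": 0, "wz": 0, "hand": -1},
  ],
)

```text
time: 5.2
tool_pos: [0.5026, 0.3982, 0.1819]
tool_rot: [0.0, 0.466, 0.885, 0.0]
contact_force: [-0.1, -0.2, -1.3]
gripper_width: 0.079
grasp_force: 60.3
```

Run:
```python
from h import *
s,p,R=pose(); c=calibration('wrist'); im=grab_frame('wrist'); cv2.imwrite('pics/w3.png',im)
import pickle; pickle.dump(c,open('w3.pkl','wb'))
M=R.as_matrix(); print(p,M.round(3).tolist(),np.arctan2(M[1,1],M[0,1]),s['time'],s['contact_force'],s['joint_pos'].round(2),s['gripper_width'])
# expected positions
q=[.45721,.36877,.6001]
print(proj(c,place(q,[(55,0,80),(46.75,34.25,80),(63.25,34.25,80),(63.25,-34.25,80),(46.75,-34.25,80)])).round(1).tolist())
a=im[130:330,215:415]; cv2.imwrite('pics/w3c.png',cv2.resize(a,None,fx=3,fy=3,interpolation=cv2.INTER_CUBIC))
```

```text
[0.50263507 0.39817389 0.18186851] [[-0.566, 0.825, 0.0], [0.825, 0.566, 0.0], [-0.0, 0.0, -1.0]] 0.6014226587793596 5.2 [-0.11287026 -0.20422799 -1.30864035] [ 0.55  0.12  1.62 -0.    1.4  -0.05] 0.07931961318227958
[[317.2, 205.3], [306.3, 161.1], [328.5, 161.2], [327.3, 246.1], [306.8, 246.0]]
```

View pics/w3c.png

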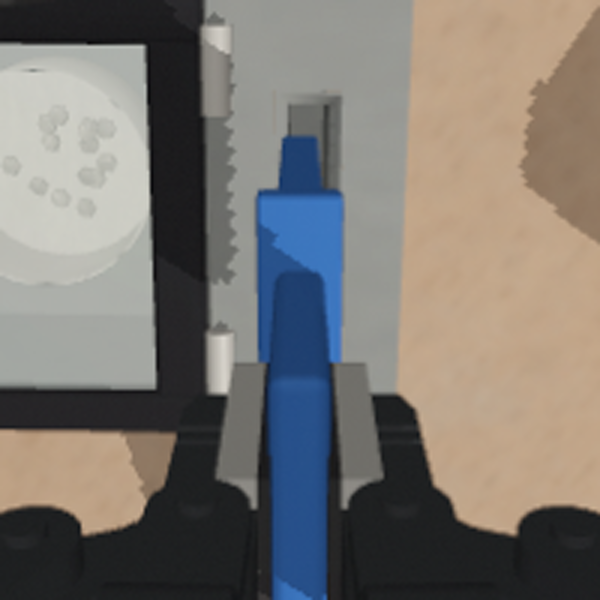

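The crop shows the slot's outer edges at columns 306.7 and 329.3 with its far end at row 161, about 0.4 mm from the prediction. The cassette is upright at column 315, with the rail's far end at row 194 and the panel's lower far end at row 175.7.

Run:
```python
from h import *
import pickle
c=pickle.load(open('w3.pkl','rb')); p=np.array([.502635,.398174,.181869]); 
x=np.array([-.566,.825,0]);y=np.array([.825,.566,0])
def solve(px,z):
    f=lambda a: proj(c,p*[1,1,0]+a[0]*x+a[1]*y+[0,0,z])[0]-px
    return least_squares(f,[0,0]).x.round(4)
o=lambda u,v:((u+.5)/3-.5+215,(v+.5)/3-.5+130)
print('rail far L,R (z .1729)',solve(o(258,192),.1729),solve(o(343,192),.1729))
print('rail near edges lower',solve(o(258,355),.1729),solve(o(341,355),.1729))
print('panel far bottom',solve(o(283,137),.106),solve(o(318,137),.106))
print('tab top far',solve(o(269,378),.215),solve(o(330,378),.215))
print('slot far L,R',solve(o(275,92),.08),solve(o(343,94),.08), 'inner far',solve(o(288,103),.077),solve(o(327,103),.077))
print('slot right edge mid',solve(o(341,185),.08))
```

```text
rail far L,R (z .1729) [ 0.0353 -0.0078] [0.0353 0.0056]
rail near edges lower [ 0.0073 -0.0081] [0.0073 0.0057]
panel far bottom [ 0.0303 -0.0049] [0.0303 0.0029]
tab top far [ 0.0233 -0.0049] [0.0233 0.0024]
slot far L,R [ 0.0362 -0.0072] [0.0357 0.0096] inner far [ 0.033  -0.0041] [0.033  0.0057]
slot right edge mid [0.0125 0.0094]
```

Request:
send_rows(
  rows=[
    {"x": 0.005, "y": 0.014, "z": 0, "wx": 0, "wy": 0, "wz": 0, "hand": -1},
    {"x": 0, "y": 0, "z": 0.08, "wx": 0, "wy": 0, "wz": 0, "hand": -1},
    {"x": 0, "y": 0, "z": 0.08, "wx": 0, "wy": 0, "wz": 0, "hand": -1},
    {"x": 0, "y": 0, "z": 0.0, "wx": 0, "wy": 0, "wz": 0, "hand": -1},
    {"x": 0, "y": 0, "z": 0.02, "wx": 0, "wy": 0, "wz": 0, "hand": -1},
    {"x": 0, "y": 0, "z": 0.02, "wx": 0, "wy": 0, "wz": 0, "hand": -1},
    {"x": 0, "y": 0, "z": 0.02, "wx": 0, "wy": 0, "wz": 0, "hand": -1},
    {"x": 0, "y": 0, "z": 0.02, "wx": 0, "wy": 0, "wz": 0, "hand": -1},
    {"x": 0, "y": 0, "z": 0, "wx": 0, "wy": 0, "wz": 0, "hand": -1},
    {"x": 0, "y": 0, "z": 0, "wx": 0, "wy": 0, "wz": 0, "hand": -1},
  ],
)

```text
time: 6.08
tool_pos: [0.5037, 0.4, 0.1456]
tool_rot: [-0.0, 0.466, 0.885, -0.0]
contact_force: [-0.0, -0.4, -1.3]
gripper_width: 0.083
grasp_force: 60.3
```

Request:
send_rows(
  rows=[
    {"x": 0, "y": 0, "z": 0.04, "wx": 0, "wy": 0, "wz": 0, "hand": -1},
    {"x": 0, "y": 0, "z": 0.05, "wx": 0, "wy": 0, "wz": 0, "hand": -1},
    {"x": 0, "y": 0, "z": 0.05, "wx": 0, "wy": 0, "wz": 0, "hand": -1},
    {"x": 0, "y": 0, "z": 0.05, "wx": 0, "wy": 0, "wz": 0, "hand": -1},
    {"x": 0, "y": 0, "z": 0.04, "wx": 0, "wy": 0, "wz": 0, "hand": -1},
    {"x": 0, "y": 0, "z": 0.03, "wx": 0, "wy": 0, "wz": 0, "hand": -1},
    {"x": 0, "y": 0, "z": 0.02, "wx": 0, "wy": 0, "wz": 0, "hand": -1},
    {"x": 0, "y": 0, "z": 0.02, "wx": 0, "wy": 0, "wz": 0, "hand": -1},
    {"x": 0, "y": 0, "z": 0, "wx": 0, "wy": 0, "wz": 0, "hand": -1},
    {"x": 0, "y": 0, "z": 0, "wx": 0, "wy": 0, "wz": 0, "hand": -1},
  ],
)

```text
time: 6.92
tool_pos: [0.5039, 0.4002, 0.1009]
tool_rot: [0.0, 0.466, 0.885, 0.0]
contact_force: [-0.0, -1.0, -0.0]
gripper_width: 0.085
grasp_force: 60.3
```

Request:
send_rows(
  rows=[
    {"x": 0, "y": 0, "z": 0.01, "wx": 0, "wy": 0, "wz": 0, "hand": -1},
    {"x": 0, "y": 0, "z": 0.01, "wx": 0, "wy": 0, "wz": 0, "hand": -1},
    {"x": 0, "y": 0, "z": 0.01, "wx": 0, "wy": 0, "wz": 0, "hand": -1},
    {"x": 0, "y": 0, "z": 0.007, "wx": 0, "wy": 0, "wz": 0, "hand": -1},
    {"x": 0, "y": 0, "z": 0, "wx": 0, "wy": 0, "wz": 0, "hand": -1},
    {"x": 0, "y": 0, "z": 0, "wx": 0, "wy": 0, "wz": 0, "hand": -1},
    {"x": 0, "y": 0, "z": 0, "wx": 0, "wy": 0, "wz": 0, "hand": -1},
    {"x": 0, "y": 0, "z": 0, "wx": 0, "wy": 0, "wz": 0, "hand": -1},
    {"x": 0, "y": 0, "z": 0, "wx": 0, "wy": 0, "wz": 0, "hand": -1},
    {"x": 0, "y": 0, "z": 0, "wx": 0, "wy": 0, "wz": 0, "hand": -1},
  ],
)

```text
time: 7.75
tool_pos: [0.5041, 0.4003, 0.096]
tool_rot: [0.0, 0.466, 0.885, 0.0]
contact_force: [-0.7, -1.1, 5.8]
gripper_width: 0.083
grasp_force: 61.3
```

Request:
send_rows(
  rows=[
    {"x": 0, "y": 0, "z": 0.007, "wx": 0, "wy": 0, "wz": 0, "hand": -1},
    {"x": 0, "y": 0, "z": 0, "wx": 0, "wy": 0, "wz": 0, "hand": -1},
    {"x": 0, "y": 0, "z": 0, "wx": 0, "wy": 0, "wz": 0, "hand": -1},
    {"x": 0, "y": 0, "z": 0, "wx": 0, "wy": 0, "wz": 0, "hand": 0},
    {"x": 0, "y": 0, "z": 0, "wx": 0, "wy": 0, "wz": 0, "hand": 0},
    {"x": 0, "y": 0, "z": 0, "wx": 0, "wy": 0, "wz": 0, "hand": 0},
    {"x": 0, "y": 0, "z": 0, "wx": 0, "wy": 0, "wz": 0, "hand": 0},
    {"x": 0, "y": 0, "z": 0, "wx": 0, "wy": 0, "wz": 0, "hand": 0},
    {"x": 0, "y": 0, "z": 0, "wx": 0, "wy": 0, "wz": 0, "hand": 0},
    {"x": 0, "y": 0, "z": 0, "wx": 0, "wy": 0, "wz": 0, "hand": 0},
  ],
)

```text
time: 8.58
tool_pos: [0.5037, 0.4001, 0.094]
tool_rot: [-0.0, 0.466, 0.885, -0.0]
contact_force: [-0.5, 0.1, 0.3]
gripper_width: 0.498
grasp_force: 0.0
```

Request:
send_rows(
  rows=[
    {"x": 0, "y": 0, "z": -0.1, "wx": 0, "wy": 0, "wz": 0, "hand": 0},
    {"x": 0, "y": 0, "z": -0.25, "wx": 0, "wy": 0, "wz": 0, "hand": 0},
    {"x": 0, "y": 0, "z": -0.27, "wx": 0, "wy": 0, "wz": 0, "hand": 0},
    {"x": 0, "y": 0, "z": -0.27, "wx": 0, "wy": 0, "wz": 0, "hand": 0},
    {"x": 0, "y": 0, "z": -0.2, "wx": 0, "wy": 0, "wz": 0, "hand": 0},
    {"x": 0, "y": -0.25, "z": 0, "wx": 0, "wy": 0, "wz": 0, "hand": 0},
    {"x": 0, "y": -0.26, "z": 0, "wx": 0, "wy": 0, "wz": 0, "hand": 0},
    {"x": -0.2, "y": -0.25, "z": 0, "wx": 0, "wy": 0, "wz": 0, "hand": 0},
    {"x": -0.2, "y": 0, "z": 0, "wx": 0, "wy": 0, "wz": 0, "hand": 0},
    {"x": 0, "y": 0, "z": 0, "wx": 0, "wy": 0, "wz": 0, "hand": 0},
  ],
)

```text
time: 9.42
tool_pos: [0.4461, 0.2889, 0.2589]
tool_rot: [0.001, 0.467, 0.884, 0.0]
contact_force: [-0.2, 0.1, -0.4]
gripper_width: 0.501
grasp_force: 0.0
```

Run:
```python
from h import *
s,p,R=pose(); c=calibration('wrist'); im=grab_frame('wrist'); cv2.imwrite('pics/w4.png',im)
import pickle; pickle.dump((c,p),open('w4.pkl','wb'))
print(p,s['time'],s['joint_pos'].round(2))
q=[.45721,.36877,.6001]
pts=[(-105,52,110),(-105,-52,110),(55,22,129),(55,-22,129),(55,34,87),(55,-34,87)]
print(proj(c,place(q,pts)).round(1).tolist())
a=im[20:270,150:480]; cv2.imwrite('pics/w4c.png',cv2.resize(a,None,fx=2.4,fy=2.4,interpolation=cv2.INTER_CUBIC))
```

```text
[0.44610965 0.28891993 0.25888369] 9.4167 [ 0.44 -0.19  1.8  -0.    1.53 -0.16]
[[253.3, 59.2], [259.4, 183.3], [453.7, 97.3], [447.6, 152.9], [436.4, 84.3], [429.3, 159.2]]
```

View pics/w4c.png

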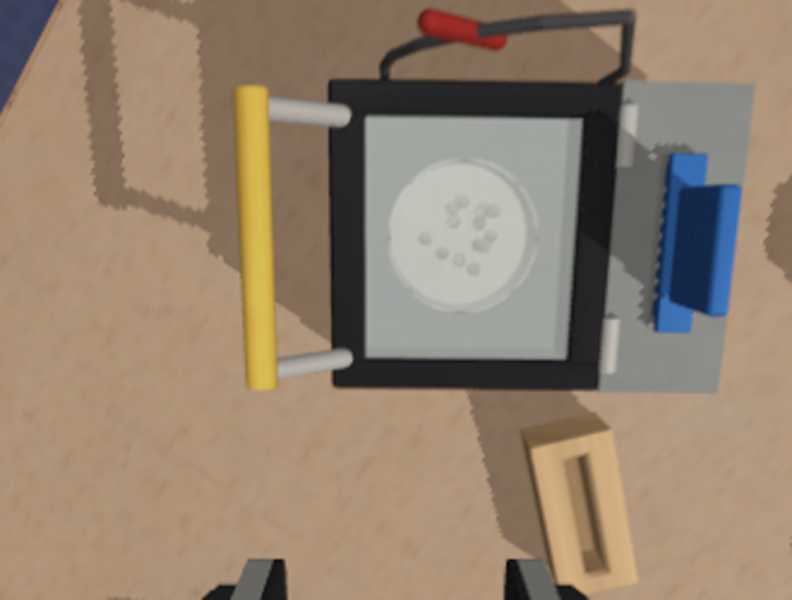

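The crop shows the tab top at (728,186) to (716,315), where it should be when fully home, and the stand empty. The bar runs from (251,87) to (261,388), within about 2 mm of the prediction. Next: an arm model to check reach with tilt, and the arc moves.

Run:
```python
from h import *
from plant import manip
D=[(.0533,1.6143,np.hypot(.2635,.566),.2300),(.08,1.57,.6393,.2404),(.12,1.62,.6413,.1819),(-.19,1.80,.5315,.2589)]
s=manip.state(); j=s['joint_pos']; D.append((j[1],j[2],np.hypot(*s['tool_pos'][:2]),s['tool_pos'][2]))
# planar: L1,L2, constants; r=L1 s(j2)+L2 s(j2+j3)+c, z=L1 c(j2)+L2 c(j2+j3)+d
def f(v): return np.concatenate([[v[0]*np.sin(a)+v[1]*np.sin(a+b)+v[2]-r, v[0]*np.cos(a)+v[1]*np.cos(a+b)+v[3]-z] for a,b,r,z in D])
r=least_squares(f,[.4,.4,0,0]); print(r.x,abs(r.fun).max()); L1,L2,c,d=r.x
for Lt in (.25,.3):   # wrist-pitch to TCP length (unknown), d = base height - Lt
  for a in (0,25,45):
    A=np.radians(a); rb=np.hypot(.3706,.3095)+.0187*np.sin(A); zb=.11-.0187*np.cos(A)
    wr,wz=rb-Lt*np.sin(A)-c, zb+Lt*np.cos(A)-(d+Lt)
    q=least_squares(lambda q:[L1*np.sin(q[0])+L2*np.sin(q[0]+q[1])-wr,L1*np.cos(q[0])+L2*np.cos(q[0]+q[1])-wz],[-.2,2.0])
    print(Lt,a,q.x.round(2),'j5',(np.pi-A-q.x.sum()).round(2),q.cost)
M=pose()[2].as_matrix()
e=place([.45721,.36877,.6001],[(-105,0,110)])[0]-pose()[1]; print('bar-TCP in tool',M.T@e, 'yaw y',np.arctan2(M[1,1],M[0,1]),pose()[1])
```

```text
[ 0.39312322  0.6263039  -0.01998789 -0.10266054] 0.0035311096824419685
0.25 0 [-0.24  2.12] j5 1.27 1.0002151196157701e-22
0.25 25 [-0.53  2.37] j5 0.86 1.2921160293391185e-27
0.25 45 [-0.74  2.58] j5 0.52 1.2614287845118722e-20
0.3 0 [-0.24  2.12] j5 1.27 1.0002151196157701e-22
0.3 25 [-0.6   2.42] j5 0.88 7.719535714548966e-25
0.3 45 [-0.9   2.69] j5 0.57 3.7445193284047455e-17
bar-TCP in tool [ 0.05819568 -0.05211999  0.14905391] yaw y 0.5986837011151283 [0.44607951 0.29065672 0.25920578]
```

Request:
send_rows(
  rows=[
    {"x": 0.097, "y": -0.123, "z": 0.171, "wx": 0, "wy": 0, "wz": 0, "hand": 0},
    {"x": 0.097, "y": -0.123, "z": 0.171, "wx": 0, "wy": 0, "wz": 0, "hand": 0},
    {"x": 0.097, "y": -0.123, "z": 0.171, "wx": 0, "wy": 0, "wz": 0, "hand": 0},
    {"x": 0.097, "y": -0.123, "z": 0.171, "wx": 0, "wy": 0, "wz": 0, "hand": 0},
    {"x": 0, "y": 0, "z": 0, "wx": -0.139, "wy": 0, "wz": 0, "hand": 0},
    {"x": 0, "y": 0, "z": 0, "wx": -0.139, "wy": 0, "wz": 0, "hand": 0},
    {"x": 0, "y": 0, "z": 0, "wx": -0.139, "wy": 0, "wz": 0, "hand": 0},
    {"x": 0, "y": 0, "z": 0, "wx": -0.139, "wy": 0, "wz": 0, "hand": 0},
    {"x": 0, "y": 0, "z": 0, "wx": 0, "wy": 0, "wz": 0, "hand": 0},
    {"x": 0, "y": 0, "z": 0, "wx": 0, "wy": 0, "wz": 0, "hand": 0},
  ],
)

```text
time: 10.3
tool_pos: [0.3511, 0.2985, 0.1554]
tool_rot: [0.101, 0.455, 0.864, 0.191]
contact_force: [0.3, 0.3, -0.1]
gripper_width: 0.504
grasp_force: 0.0
```

Run:
```python
from h import *
s,p,R=pose();M=R.as_matrix()
e=place([.45721,.36877,.6001],[(-105,0,110)])[0]-p; print('bar-TCP in tool',M.T@e,p,M.round(3).tolist(),s['joint_pos'].round(2))
c=calibration('wrist'); im=grab_frame('wrist'); cv2.imwrite('pics/w5.png',im)
print(proj(c,place([.45721,.36877,.6001],[(-105,52,110),(-105,-52,110)])).round(1).tolist())
m=cv2.inRange(cv2.cvtColor(im,cv2.COLOR_BGR2HSV),(20,140,90),(35,255,255)); n,l,st,ce=cv2.connectedComponentsWithStats(m)
for i in range(1,n):
  if st[i,4]>300:
    ys,xs=np.where(l==i); print(st[i], cv2.minAreaRect(np.c_[xs,ys].astype(np.float32)))
```

```text
bar-TCP in tool [-0.00200523  0.00095678  0.0505605 ] [0.35112543 0.29853182 0.15543167] [[-0.566, 0.747, 0.348], [0.824, 0.513, 0.239], [0.0, 0.422, -0.907]] [ 0.52 -0.65  2.34  0.04  1.02 -0.09]
[[318.4, 150.7], [317.5, 305.3]]
[ 309  147   22  161 3003] ((319.23211669921875, 227.00274658203125), (20.319988250732422, 160.08387756347656), 0.6820604205131531)
[ 486  154   57   62 1193] ((518.2539672851562, 176.99710083007812), (62.53501510620117, 48.520240783691406), 53.80678939819336)
```

Request:
send_rows(
  rows=[
    {"x": -0.013, "y": 0.008, "z": 0.15, "wx": 0, "wy": 0, "wz": 0, "hand": 0},
    {"x": 0, "y": 0, "z": 0.15, "wx": 0, "wy": 0, "wz": 0, "hand": 0},
    {"x": 0, "y": 0, "z": 0.1, "wx": 0, "wy": 0, "wz": 0, "hand": 0},
    {"x": 0, "y": 0, "z": 0.06, "wx": 0, "wy": 0, "wz": 0, "hand": 0},
    {"x": 0, "y": 0, "z": 0, "wx": 0, "wy": 0, "wz": 0, "hand": 0},
    {"x": 0, "y": 0, "z": 0, "wx": 0, "wy": 0, "wz": 0, "hand": -1},
    {"x": 0, "y": 0, "z": 0, "wx": 0, "wy": 0, "wz": 0, "hand": -1},
    {"x": 0, "y": 0, "z": 0, "wx": 0, "wy": 0, "wz": 0, "hand": -1},
    {"x": 0, "y": 0, "z": 0, "wx": 0, "wy": 0, "wz": 0, "hand": -1},
    {"x": 0, "y": 0, "z": 0, "wx": 0, "wy": 0, "wz": 0, "hand": -1},
  ],
)

```text
time: 11.18
tool_pos: [0.3778, 0.3138, 0.094]
tool_rot: [0.101, 0.455, 0.864, 0.191]
contact_force: [-3.9, -3.9, 2.8]
gripper_width: 0.114
grasp_force: 58.4
```

Request:
send_rows(
  rows=[
    {"x": 0, "y": 0, "z": 0, "wx": 0, "wy": 0, "wz": 0, "hand": -1},
    {"x": 0, "y": 0, "z": 0, "wx": 0, "wy": 0, "wz": 0, "hand": -1},
    {"x": 0, "y": 0, "z": 0, "wx": 0, "wy": 0, "wz": 0, "hand": -1},
    {"x": 0, "y": 0, "z": 0, "wx": 0, "wy": 0, "wz": 0, "hand": -1},
    {"x": 0, "y": 0, "z": 0, "wx": 0, "wy": 0, "wz": 0, "hand": -1},
    {"x": 0, "y": 0, "z": 0, "wx": 0, "wy": 0, "wz": 0, "hand": -1},
    {"x": 0, "y": 0, "z": 0, "wx": 0, "wy": 0, "wz": 0, "hand": -1},
    {"x": 0, "y": 0, "z": 0, "wx": 0, "wy": 0, "wz": 0, "hand": -1},
    {"x": 0, "y": 0, "z": 0, "wx": 0, "wy": 0, "wz": 0, "hand": -1},
    {"x": 0, "y": 0, "z": 0, "wx": 0, "wy": 0, "wz": 0, "hand": -1},
  ],
)

```text
time: 12.02
tool_pos: [0.3779, 0.3139, 0.0941]
tool_rot: [0.101, 0.455, 0.864, 0.191]
contact_force: [-4.5, -3.6, 3.4]
gripper_width: 0.112
grasp_force: 58.5
```

Run:
```python
from h import *
s,p,R=pose();M=R.as_matrix()
q=[.45721,.36877,.6001]
print('bar',M.T@(place(q,[(-105,0,110)])[0]-p),'hinge in tool',M.T@(place(q,[(30,0,80)])[0]-p),p,M.round(3).tolist(),s['contact_force'],s['gripper_width']*85)
# steps: screw about hinge axis (box y = tool x) of 5 deg (row), shift-then-turn in start-of-row tool axes
h=M.T@(place(q,[(30,0,80)])[0]-p); 
for sg in (1,-1):
  a=sg*np.radians(5); Q=Rn.from_rotvec([a,0,0]).as_matrix(); print(sg,'shift',(h-Q@h)/.15,'turn',a/(np.pi/4),'world shift',M@(h-Q@h))
```

```text
bar [ 0.00050481 -0.00097877 -0.01805065] hinge in tool [0.00029618 0.10870852 0.06617318] [0.37786006 0.31387513 0.09405278] [[-0.566, 0.747, 0.348], [0.824, 0.513, 0.239], [-0.0, 0.422, -0.906]] [-4.51679347 -3.55940707  3.3749031 ] 9.532615450421968
1 shift [-3.61400724e-19  4.12069450e-02 -6.14850881e-02] turn 0.1111111111111111 world shift [0.00140604 0.00096635 0.01097059]
-1 shift [-3.61400724e-19 -3.56913616e-02  6.48425407e-02] turn -0.1111111111111111 world shift [-0.00061244 -0.00042149 -0.01107754]
```

Request:
send_rows(
  rows=[
    {"x": 0, "y": 0.0241, "z": -0.0373, "wx": 0.0667, "wy": 0, "wz": 0, "hand": -1},
    {"x": 0, "y": 0.0241, "z": -0.0373, "wx": 0.0667, "wy": 0, "wz": 0, "hand": -1},
    {"x": 0, "y": 0.0241, "z": -0.0373, "wx": 0.0667, "wy": 0, "wz": 0, "hand": -1},
    {"x": 0, "y": 0.0241, "z": -0.0373, "wx": 0.0667, "wy": 0, "wz": 0, "hand": -1},
    {"x": 0, "y": 0, "z": 0, "wx": 0, "wy": 0, "wz": 0, "hand": -1},
    {"x": 0, "y": 0, "z": 0, "wx": 0, "wy": 0, "wz": 0, "hand": -1},
    {"x": 0, "y": 0, "z": 0, "wx": 0, "wy": 0, "wz": 0, "hand": -1},
    {"x": 0, "y": 0, "z": 0, "wx": 0, "wy": 0, "wz": 0, "hand": -1},
    {"x": 0, "y": 0, "z": 0, "wx": 0, "wy": 0, "wz": 0, "hand": -1},
    {"x": 0, "y": 0, "z": 0, "wx": 0, "wy": 0, "wz": 0, "hand": -1},
  ],
)

```text
time: 12.85
tool_pos: [0.3822, 0.3167, 0.1192]
tool_rot: [0.053, 0.463, 0.879, 0.1]
contact_force: [-3.5, -3.7, 2.0]
gripper_width: 0.116
grasp_force: 60.0
```

```bash
cat > arc.py <<'E'
from h import *
q=[.45721,.36877,.6001]; B=Rn.from_euler('z',q[2]).as_matrix(); H=place(q,[(30,0,80)])[0]
s,p,R=pose();M=R.as_matrix(); p0=np.array([.37786,.313875,.0940528]); 
v=B.T@(p-H); v0=B.T@(p0-H); z=B.T@M[:,2]
ang=lambda v:np.degrees(np.arctan2(v[2],-v[0]))
pitch=np.degrees(np.arctan2(z[0],-z[2]))
g=B.T@(p-.0181*M[:,2]-H)
print('TCP arc turn',ang(v)-ang(v0),'radius now/0',np.hypot(v[0],v[2]),np.hypot(v0[0],v0[2]),'lid by bar',ang(g)-12.53,'r',np.hypot(g[0],g[2]),'tilt',pitch,'(start 25)',s['contact_force'],s['time'],s['gripper_width'],s['grasp_force'])
h=M.T@(H-p)
for d in (3,5): a=np.radians(d); Q=Rn.from_rotvec([a,0,0]).as_matrix(); print(d,(h-Q@h)/.15,a/(np.pi/4))
E
python3 arc.py
```

```text
TCP arc turn 11.573814990096995 radius now/0 0.1274601560943431 0.12726472666713823 lid by bar 11.865986500593857 r 0.1376237864161736 tilt 12.944541134329494 (start 25) [-3.45016718 -3.72845801  1.97574837] 12.85 0.11585046983875762 60.00748693943024
3 [ 3.61400724e-19  2.38097405e-02 -3.75792638e-02] 0.06666666666666667
5 [-7.22801448e-19  4.07616585e-02 -6.19174287e-02] 0.1111111111111111
```

Request:
send_rows(
  rows=[
    {"x": 0, "y": 0.0263, "z": -0.0412, "wx": 0.0733, "wy": 0, "wz": 0, "hand": -1},
    {"x": 0, "y": 0.0263, "z": -0.0412, "wx": 0.0733, "wy": 0, "wz": 0, "hand": -1},
    {"x": 0, "y": 0.0263, "z": -0.0412, "wx": 0.0733, "wy": 0, "wz": 0, "hand": -1},
    {"x": 0, "y": 0.0263, "z": -0.0412, "wx": 0.0733, "wy": 0, "wz": 0, "hand": -1},
    {"x": 0, "y": 0.0263, "z": -0.0412, "wx": 0.0733, "wy": 0, "wz": 0, "hand": -1},
    {"x": 0, "y": 0.0263, "z": -0.0412, "wx": 0.0733, "wy": 0, "wz": 0, "hand": -1},
    {"x": 0, "y": 0.0263, "z": -0.0412, "wx": 0.0733, "wy": 0, "wz": 0, "hand": -1},
    {"x": 0, "y": 0.0263, "z": -0.0412, "wx": 0.0733, "wy": 0, "wz": 0, "hand": -1},
    {"x": 0, "y": 0.0263, "z": -0.0412, "wx": 0.0733, "wy": 0, "wz": 0, "hand": -1},
    {"x": 0, "y": 0.0263, "z": -0.0412, "wx": 0.0733, "wy": 0, "wz": 0, "hand": -1},
  ],
)

```text
time: 13.68
tool_pos: [0.4171, 0.3399, 0.1801]
tool_rot: [-0.08, 0.459, 0.871, -0.155]
contact_force: [-0.7, -4.4, 1.2]
gripper_width: 0.117
grasp_force: 60.5
```

Request:
send_rows(
  rows=[
    {"x": 0, "y": 0, "z": 0, "wx": 0, "wy": 0, "wz": 0, "hand": -1},
    {"x": 0, "y": 0, "z": 0, "wx": 0, "wy": 0, "wz": 0, "hand": -1},
    {"x": 0, "y": 0, "z": 0, "wx": 0, "wy": 0, "wz": 0, "hand": -1},
    {"x": 0, "y": 0, "z": 0, "wx": 0, "wy": 0, "wz": 0, "hand": -1},
    {"x": 0, "y": 0, "z": 0, "wx": 0, "wy": 0, "wz": 0, "hand": -1},
    {"x": 0, "y": 0, "z": 0, "wx": 0, "wy": 0, "wz": 0, "hand": -1},
    {"x": 0, "y": 0, "z": 0, "wx": 0, "wy": 0, "wz": 0, "hand": -1},
    {"x": 0, "y": 0, "z": 0, "wx": 0, "wy": 0, "wz": 0, "hand": -1},
    {"x": 0, "y": 0, "z": 0, "wx": 0, "wy": 0, "wz": 0, "hand": -1},
    {"x": 0, "y": 0, "z": 0, "wx": 0, "wy": 0, "wz": 0, "hand": -1},
  ],
)

```text
time: 14.52
tool_pos: [0.4167, 0.3398, 0.1798]
tool_rot: [-0.08, 0.459, 0.871, -0.153]
contact_force: [-1.0, -5.1, 5.0]
gripper_width: 0.116
grasp_force: 60.9
```

```bash
python3 arc.py
python3 - <<'E'
from h import *
im=grab_frame('side'); cv2.imwrite('pics/side2.png',im)
a=im[100:270,190:370]; cv2.imwrite('pics/side2c.png',cv2.resize(a,None,fx=3.5,fy=3.5,interpolation=cv2.INTER_CUBIC))
E
```

```text
TCP arc turn 45.00482198464451 radius now/0 0.12775244302344918 0.12726472666713823 lid by bar 45.237438559471876 r 0.1380575759358528 tilt -19.91364841585946 (start 25) [-1.01345836 -5.12985862  4.96781163] 14.5167 0.11591869884429488 60.94592213630676
3 [ 1.44560290e-18  2.42389346e-02 -3.74250264e-02] 0.06666666666666667
5 [-1.44560290e-18  4.14722424e-02 -6.16479760e-02] 0.1111111111111111
```

View pics/side2c.png

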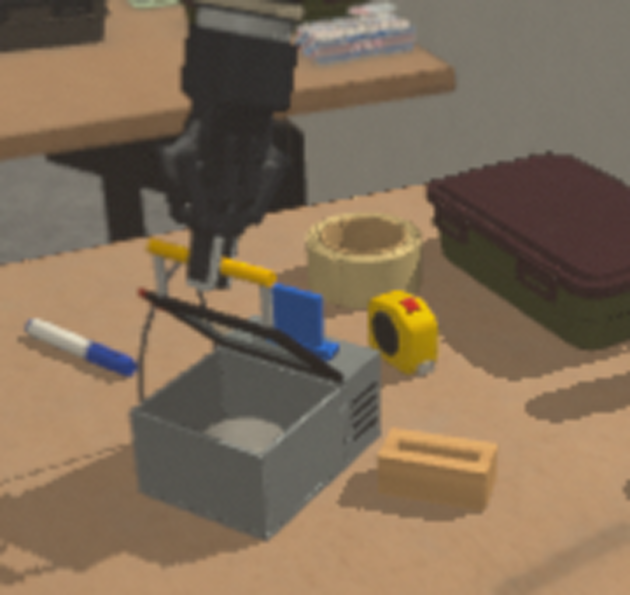

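The picture shows the lid held by its bar at (210,262). Its edge is level with the red tick at (147,293), the cassette is seated at (300,320), and the tape ring and measure are still in their places. The arm is still, so I'm handing in.

```bash
python3 -c "
from plant import job_done
print(job_done())"
```

```text
the job is handed in; nothing more can be done
None
```

The cassette is fully home in the slot and was let go while the lid was still shut. The gripper now holds the lid still at about 45 degrees, level with the red tick. The bystanders weren't touched, and I handed the job in after about 15 s of robot time, though no verdict came back.

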